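Find and seat the rocking bucket cap in a centrifuge

TASK

The centrifuge is loaded, but one of the four identical blue bucket caps is not down: it is perched on a tube insert that was not pushed home, and it rocks when pressed near its edge. Press lightly near the edge of the caps with your fingertips until you find the one that rocks, then press that cap firmly down over its middle until it is fully home and level like the others. Only press: do not lift any cap out of its bucket, and leave the pot and the vials beside the centrifuge standing where they are.

Things in the scene. Friction and masses are not known exactly. Their poses are not given: they have to be found in the camera images.
- centrifuge: White bench centrifuge, fixed, 250 mm wide, 315 mm deep over its sloped control panel (at -x of this frame, facing the robot). Origin on the counter under the middle of the round chamber, z up. Top deck at z 128 mm, chamber 196 mm across. Its lid stands open: from x +122 mm at the deck it leans back 20 degrees, up to z 355 mm.
- rotor: Rotor in the chamber, held by its brake. Origin as the centrifuge's, z up. Four metal buckets, 55 mm across, stand upright with centres 60 mm from the axis: cap_0 on the one at +x of this frame, cap_1 at +y, cap_2 at -x, cap_3 at -y. Bucket rims at z 116 mm; hub nut in the middle 24 mm across, top at z 124 mm.
- cap_0: Blue round cap, 57 mm across, loose, 50 g, on the rotor's +x bucket. Origin: centre of the flange's underside; z up. Flat top 6 mm above the origin (thin raised ring 0.7 mm more); a 44 mm plug reaches 10 mm below into the bucket. Fully home the origin is at z 116 mm. Any of the four caps may be the loose one.
- cap_1: Cap like cap_0, on the +y bucket. Of the four, the loose one lies level but 3 to 4.5 mm high on its insert (11 mm square top under the cap's middle). 1 to 3 N pressed 18 mm or more off its middle tips it 0.1 to 0.2 rad, down to the rim on that side; let go, it falls back level. Home caps do not move.
- cap_2: Cap like cap_0, on the -x bucket. Under the loose cap the insert is a stiff push fit that slides at 8 N and stays where it is pushed: 9 to 15 N straight down within 6 mm of the cap's middle slides it down until the flange meets the rim all round. A push near the edge mostly tips the cap instead.
- cap_3: Cap like cap_0, on the -y bucket.
- pot_white: Specimen pot with white screw lid, 51 mm across, 74 mm high, loose, left of the centrifuge. Origin: centre of its underside. To be left alone.
- vial_green: Clear injection vial with green cap, 31 mm across, 78 mm high, loose, left of the centrifuge. Origin: centre of its underside. To be left alone.
- vial_red: Brown injection vial with red cap, 27 mm across, 66 mm high, loose, right of the centrifuge. Origin: centre of its underside. To be left alone.

How it is judged:
On the way:
1. the loose cap has been rocked: pressed by the fingers near its edge it tilted by more than 0.03 rad (((angle between cap_0's own z axis and vertical above 0.03 rad and contact force between the fingers and cap_0 above 0.1 N) or (angle between cap_1's own z axis and vertical above 0.03 rad and contact force between the fingers and cap_1 above 0.1 N) or (angle between cap_2's own z axis and vertical above 0.03 rad and contact force between the fingers and cap_2 above 0.1 N) or (angle between cap_3's own z axis and vertical above 0.03 rad and contact force between the fingers and cap_3 above 0.1 N))), for 0.05 s.
At the end, for the whole second after the job is handed in: All four caps lie fully down in their buckets: each cap's origin less than 1.5 mm above the bucket rims (z below 117.5 mm in the rotor frame), tilted less than 0.04 rad and at rest. The white pot and the two vials stand upright within 20 mm of where they were (z of cap_0 in the frame of rotor between 0.113 and 0.1175 m and angle between each of cap_0, cap_1, cap_2, cap_3's own z axis and vertical below 0.04 rad and linear speed of each of cap_0, cap_1, cap_2, cap_3 below 0.01 m/s and z of cap_1 in the frame of rotor between 0.113 and 0.1175 m and z of cap_2 in the frame of rotor between 0.113 and 0.1175 m and z of cap_3 in the frame of rotor between 0.113 and 0.1175 m and distance of each of pot_white, vial_green, vial_red from where it was at the start of the episode below 0.02 m and angle between each of pot_white, vial_green, vial_red's own z axis and vertical below 0.2 rad); the robot touches nothing.
It fails at once if a cap is lifted out of its bucket or tipped over (12 mm up, or tilted 0.5 rad) (z of any of cap_0, cap_1, cap_2, cap_3 in the frame of rotor above 0.128 m or angle between any of cap_0, cap_1, cap_2, cap_3's own z axis and vertical above 0.5 rad).
It fails at once if the pot or a vial beside the centrifuge is moved more than 20 mm or knocked over (distance of any of pot_white, vial_green, vial_red from where it was at the start of the episode above 0.02 m or angle between any of pot_white, vial_green, vial_red's own z axis and vertical above 0.3 rad).
It also fails if it takes over 45 s, if anything falls off the work surface, if the arm or the gripper's body presses on something with over 40 N, if the wrist force passes 120 N, or if a joint passes its speed limit or range.

ROBOT

A 7-joint arm with a two-finger parallel gripper is mounted at the origin on a cart in front of the work surface, level with it; the furniture and walls round the work are solid. World frame = base frame: x ahead of the robot, y to its left, z up, the work surface at z = 0. Lengths are in m, angles in rad, forces in N, time in s.
With the tool pointing down it reaches from about 0.425 to 0.925 m from the base axis. Payload 6.8 kg.
Tool frame: the origin (TCP) lies on the front face of the gripper's body, between the roots of the fingers; the fingertips stand 73 mm ahead of it and the grasp point (between the pads) lies 54 mm ahead of it (env.nose_length is the distance from the TCP to the fingertips, in m); z points along the fingers, y is the line along which they close (so a half turn about z gives the same grasp; the last joint's range is limited). The gripper opens to 85 mm and grips with 20 to 120 N. Pads are 22 mm wide; open, the fingers measure 114 mm over their backs; the gripper's body (76 mm by 85 mm) begins 54 mm behind the grasp point. The pads swing forward as they close: fully open they stand 13 mm farther back than shut.
Start: joints at [-1.294, 0.477, 0.022, 1.555, -0.011, 1.109, -0.083], TCP at [0.253, 0.626, 0.304] pointing down, gripper open.
Joint ranges: [-2.96, 2.96], [-0.34, 2.1], [-1.41, 1.46], [0.24, 2.44], [-1.37, 4.51], [0.17, 1.92], [-2.96, 2.96]. Speed limits (rad/s): [2.39, 2.39, 3.14, 3.14, 3.14, 3.14, 3.14].

INTERFACE

Orientations are given as a unit quaternion [w, x, y, z].
In Python, from cell import env, kin, camera, calibration, job gives the robot as it stands. The module is installed in compiled form; this text tells all that it offers. Calls block until the motion is done:
- env.reach(position, orientation): joint-space move of the TCP to a pose.
- env.movel(position, velocity=0.15, rot=None, stop_force=None): straight line of the TCP; rot=None keeps the orientation; velocity is the mean speed in m/s. With stop_force (N) it stops when the force on the tool has changed by that much, and returns True; else False.
- env.goto_joints(angles): joint-space move.
- env.grip(opening, f_grip=None): finger opening in m; f_grip is the grip in N (None keeps the last); returns when the fingers have stopped.
- env.dwell(seconds).
- kin.inverse_kinematics(position, orientation): joint angles nearest the present ones, or None.
- env.get_state(): the state.
- camera(name): name is "scene" or "side" or "wrist"; returns (picture, depth): 480x640x3 uint8, blue, green, red; 480x640 float32, m along the optical axis (not along the pixel's ray), 0 where there is no reading.
- calibration(name): a dict with "fx", "fy", "cx", "cy" (pixels), "rvec" (rotation vector, rad) and "tvec" (3), from world to camera coordinates, as OpenCV has them. Camera axes: x right, y down, z forward; pixel columns grow to the right and rows downward; lengths in m; the calibration is good to about 2 mm. A picture is of the moment at which its call begins: read the wrist's pose just before it. calibration takes no time and is no camera call; for the wrist camera it gives the pose at the moment of the call.
A pose or a line that the arm cannot do raises env.PlanningError and nothing moves.
- job.job_done(): hands the job in; it is judged then, once.
The state is a dict: "time": time; "qpos": joint angles; "joint_velocities": joint speeds; "joint_torque": joint torques, N m; "tcp_pos": TCP position; "orientation": TCP orientation; "force": force on the tool from outside, world axes, zero at the start; "torque": the same for the moment, N m; "opening": finger opening in m; "gripper_force": force on a finger pad.
Only numpy, scipy, OpenCV 4.12 (cv2) and the standard library are available. Lean on these libraries where they do the work, as an engineer would, in place of code of your own. Each camera call takes 0.05 s, during which the arm holds its last target. There are 200 camera calls.

## Working session

There is one attempt and no reset: what is moved stays moved. The work goes in short steps, each a Python script; the robot and the scene stay as the last script left them, time stands still between calls to the robot, and variables do not carry over. Pictures are saved under pics/ and viewed, at most 10 in all, crops included, and the job is handed in when it is done.

```bash
mkdir -p pics
python3 - <<'E'
from cell import env,camera,calibration
import cv2,numpy as np
for n in("scene","side"):
    p,d=camera(n);cv2.imwrite(f"pics/{n}0.png",p);np.save(f"pics/{n}0.npy",d)
    c=calibration(n);print(n,{k:np.round(v,4).tolist() for k,v in c.items()})
s=env.get_state();print(s["time"],s["tcp_pos"],s["orientation"],s["force"],env.nose_length)
E
```

```text
scene {'fx': 567.4895, 'fy': 567.4895, 'cx': 315.3765, 'cy': 231.3953, 'rvec': [2.1428, -1.1053, 0.4614], 'tvec': [-0.3609, 0.3097, 0.9348]}
side {'fx': 532.8768, 'fy': 532.8768, 'cx': 314.7042, 'cy': 236.5808, 'rvec': [2.4257, 0.8212, -0.2757], 'tvec': [-0.3473, -0.2523, 1.3984]}
0.1 [0.25323772 0.62525629 0.30300656] [-9.71352087e-05  1.91218285e-01  9.81547188e-01 -8.22511319e-04] [ 0.61334131 -0.10169395  0.01276799] 0.0726
```

View pics/scene0.png

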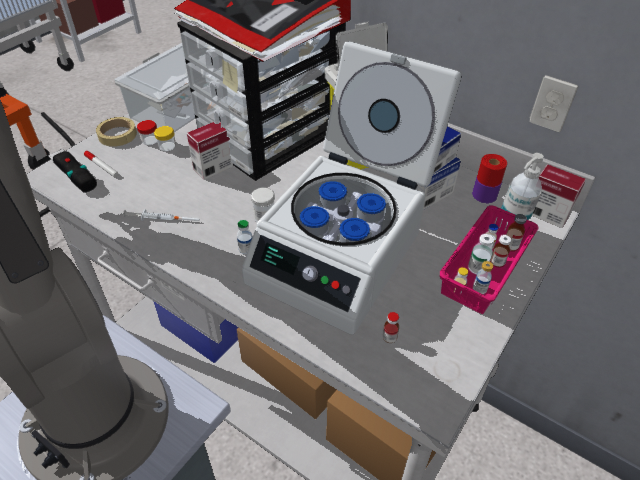

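View pics/side0.png

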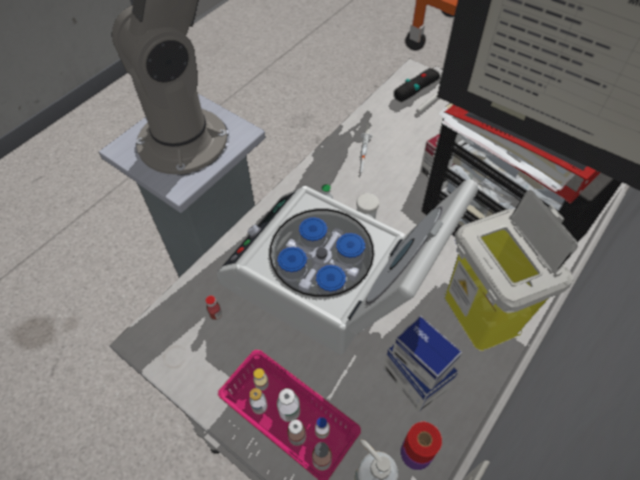

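The scene view shows four caps at about (333,191), (371,203), (314,216) and (354,229), with the hub at (343,211). In the side view they are at (313,229), (350,245), (292,260) and (331,278). The pot and green vial stand left of the centrifuge, the red vial to its right. Next I'll triangulate.

```bash
cat > h.py <<'E'
import cv2,numpy as np
from cell import calibration
def cal(n,c=None):
    c=c or calibration(n);K=np.array([[c["fx"],0,c["cx"]],[0,c["fy"],c["cy"]],[0,0,1]])
    return K,cv2.Rodrigues(np.array(c["rvec"],float))[0],np.array(c["tvec"],float).ravel()
def ray(n,uv,c=None):
    K,R,t=cal(n,c);return -R.T@t,R.T@np.linalg.inv(K)@np.array([uv[0],uv[1],1.])
def onplane(n,uv,z,c=None):
    o,d=ray(n,uv,c);return o+d*(z-o[2])/d[2]
def dep(n,us,vs,d,c=None):
    K,R,t=cal(n,c);z=d[vs,us];P=(np.linalg.inv(K)@np.vstack([us,vs,np.ones(len(us))]))*z
    return (R.T@(P-t[:,None])).T
def tri(a,b):
    Ps=[]
    for n in("scene","side"):
        K,R,t=cal(n);Ps.append(K@np.c_[R,t])
    X=cv2.triangulatePoints(Ps[0],Ps[1],np.array(a,float).reshape(2,1),np.array(b,float).reshape(2,1));return (X[:3]/X[3]).ravel()
def caps(p,box):
    h=cv2.cvtColor(p,cv2.COLOR_BGR2HSV);m=cv2.inRange(h,(100,120,60),(130,255,255))
    k=np.zeros_like(m);x0,y0,x1,y1=box;k[y0:y1,x0:x1]=m[y0:y1,x0:x1]
    n,l,s,c=cv2.connectedComponentsWithStats(k);return [(c[i],l==i,s[i]) for i in range(1,n) if s[i][4]>100]
E
python3 - <<'E'
from h import *
B={"scene":(285,170,402,250),"side":(268,208,376,300)};out={}
for n in B:
    p=cv2.imread(f"pics/{n}0.png");d=np.load(f"pics/{n}0.npy");out[n]=[]
    for c,m,s in caps(p,B[n]):
        vs,us=np.nonzero(cv2.erode(m.astype(np.uint8),np.ones((3,3))));P=dep(n,us,vs,d)
        out[n].append((c,onplane(n,c,.12)));print(n,c.round(1),s,out[n][-1][1].round(4),"depth",np.median(P,0).round(4),P[:,2].std().round(4))
for c,w in out["scene"]:
    e=min(out["side"],key=lambda q:np.linalg.norm(q[1]-w));print(c.round(1),e[0].round(1),tri(c,e[0]).round(4))
for a,b,n in[((262,195),(368,200),"pot"),((243,224),(326,187),"green"),((393,318),(211,300),"red")]:print(n,tri(a,b).round(3))
E
```

```text
scene [332.2 190.6] [318 181  29  20 452] [ 0.584  -0.0701  0.12  ] depth [ 0.5824 -0.0713  0.1218] 0.0403
scene [370.9 203.1] [357 193  29  21 477] [ 0.5978 -0.1538  0.12  ] depth [ 0.5958 -0.1551  0.1221] 0.039
scene [314.  216.6] [300 206  30  22 511] [ 0.5001 -0.0841  0.12  ] depth [ 0.4987 -0.0853  0.1217] 0.0376
scene [354.1 228.8] [339 218  31  23 554] [ 0.517  -0.1657  0.12  ] depth [ 0.5118 -0.1686  0.1258] 0.0015
side [312.7 228.8] [299 218  28  23 510] [ 0.5014 -0.0848  0.12  ] depth [ 0.5022 -0.0863  0.1219] 0.0612
side [350.3 244.9] [336 233  29  25 544] [ 0.5851 -0.071   0.12  ] depth [ 0.586  -0.0723  0.1219] 0.0016
side [291.7 259.1] [277 247  30  25 564] [ 0.5133 -0.1671  0.12  ] depth [ 0.516  -0.1696  0.1261] 0.0408
side [330.3 277.6] [316 265  30  26 602] [ 0.5984 -0.1551  0.12  ] depth [ 0.599  -0.1563  0.1219] 0.0396
[332.2 190.6] [350.3 244.9] [ 0.5847 -0.0699  0.1191]
[370.9 203.1] [330.3 277.6] [ 0.5981 -0.1541  0.1195]
[314.  216.6] [312.7 228.8] [ 0.5008 -0.0839  0.119 ]
[354.1 228.8] [291.7 259.1] [ 0.5144 -0.1677  0.1228]
pot [0.53  0.075 0.073]
green [0.435 0.047 0.077]
red [ 0.42  -0.313  0.061]
```

The cap at (0.514,-0.168) stands 4 mm higher than the others in both depth and triangulation. The centres agree with the layout, since the radius comes out at 60 mm. I'll rock that one first.

```bash
cat >> h.py <<'E'
from scipy.spatial.transform import Rotation as Ro
L=np.array([.5145,-.1677]);Cn=np.array([.5495,-.1192])
r=(L-Cn)/np.linalg.norm(L-Cn);y=np.r_[-r,0];z=np.array([0,0,-1.]);x=np.cross(y,z)
Q=Ro.from_matrix(np.c_[x,y,z]).as_quat()[[3,0,1,2]]
E
python3 - <<'E'
from h import *
from cell import env,camera
env.grip(0.0)
env.reach([.38,.22,.33],Q)
P=L+.026*x[:2]
env.reach([*P,.25],Q)
env.movel([*P,.215],.05)
f0=np.array(env.get_state()["force"])
hit=env.movel([*P,.185],.015,stop_force=2.0)
env.dwell(.3)
s=env.get_state();print(hit,s["time"],s["tcp_pos"],np.array(s["force"])-f0,s["opening"])
p,d=camera("scene");cv2.imwrite("pics/r.png",cv2.resize(p[150:270,260:420],None,fx=4,fy=4))
E
```

```text
True 6.275 [ 0.49280511 -0.15213232  0.19609252] [1.52959389 0.48166052 1.00062576] -2.7845584615880623e-06
```

View pics/r.png

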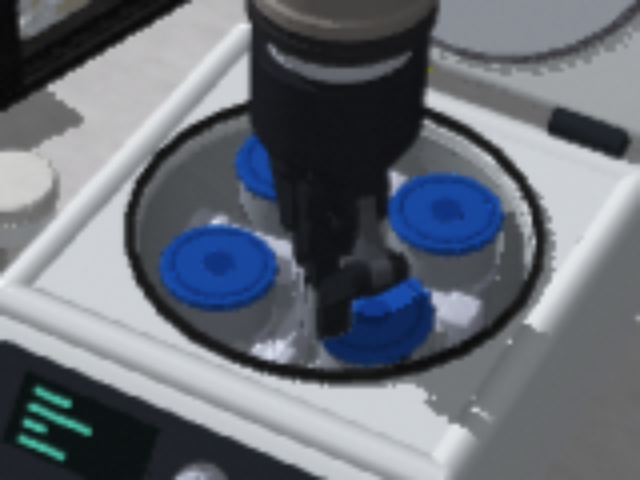

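The fingertips are on the loose cap's edge at crop pixel (330,320), and its top looks tilted: it is shaded darker than the others. I'll measure the tilt from depth.

Run:
```python
from h import *
from cell import env,camera
for n,b in(("scene",(285,170,402,250)),("side",(268,208,376,300))):
    p,d=camera(n)
    for c,m,s in caps(p,b):
        vs,us=np.nonzero(cv2.erode(m.astype(np.uint8),np.ones((5,5))));P=dep(n,us,vs,d);P=P[(P[:,2]>.11)&(P[:,2]<.14)]
        if len(P)<30: continue
        k=np.linalg.lstsq(np.c_[P[:,:2]-P[:,:2].mean(0),np.ones(len(P))],P[:,2],rcond=None)[0]
        print(n,P.mean(0).round(4),"slope",k[:2].round(3),"along x tool",(k[:2]@x[:2]).round(3))
```

```text
scene [ 0.5688 -0.0583  0.1216] slope [-0.11   0.032] along x tool 0.108
scene [ 0.5959 -0.1547  0.1219] slope [-0.018 -0.02 ] along x tool 0.003
scene [ 0.4985 -0.085   0.1218] slope [-0.01  -0.009] along x tool 0.003
scene [ 0.5086 -0.1756  0.1271] slope [ 0.145 -0.117] along x tool -0.186
side [ 0.5113 -0.0857  0.1221] slope [ 0.04 -0.01] along x tool -0.038
side [ 0.5857 -0.072   0.1219] slope [0.007 0.005] along x tool -0.003
side [ 0.5174 -0.1704  0.128 ] slope [ 0.182 -0.12 ] along x tool -0.218
side [ 0.5992 -0.1559  0.1219] slope [ 0.009 -0.017] along x tool -0.017
```

The loose cap is tilted about 0.2 rad, so it is the one. Next I lift and press its middle.

Run:
```python
from h import *
from cell import env,camera
s=env.get_state()["tcp_pos"]
env.movel([s[0],s[1],.225],.05); env.movel([*L,.225],.05); env.dwell(.3)
f0=np.array(env.get_state()["force"])
hit=env.movel([*L,.188],.012,stop_force=13.5); s=env.get_state();print(hit,s["tcp_pos"],np.array(s["force"])-f0)
env.dwell(.4);s=env.get_state();print(s["time"],s["tcp_pos"],np.array(s["force"])-f0)
env.movel([*L,.26],.08);env.movel([.40,-.05,.32],.2);env.reach([.38,.22,.33],Q)
for n,b in(("scene",(285,170,402,250)),("side",(268,208,376,300))):
    p,d=camera(n);cv2.imwrite(f"pics/{n}1.png",p)
    for c,m,st in caps(p,b):
        vs,us=np.nonzero(cv2.erode(m.astype(np.uint8),np.ones((3,3))));P=dep(n,us,vs,d);P=P[(P[:,2]>.11)&(P[:,2]<.14)]
        k=np.linalg.lstsq(np.c_[P[:,:2]-P[:,:2].mean(0),np.ones(len(P))],P[:,2],rcond=None)[0]
        print(n,np.median(P,0).round(4),"slope",k[:2].round(3))
print(env.get_state()["time"])
```

```text
True [ 0.51457656 -0.16780447  0.19475564] [-1.18590473  0.7549988   7.73365203]
10.7917 [ 0.51457783 -0.16780628  0.19476178] [0.64761794 0.35534497 6.19292248]
scene [ 0.5815 -0.0717  0.1218] slope [-0.005 -0.01 ]
scene [ 0.5956 -0.155   0.1219] slope [0.002 0.005]
scene [ 0.4988 -0.085   0.1218] slope [-0.004 -0.002]
scene [ 0.5129 -0.1683  0.122 ] slope [-0.01   0.003]
side [ 0.5026 -0.0858  0.1219] slope [ 0.015 -0.002]
side [ 0.5861 -0.0723  0.122 ] slope [-0.002 -0.011]
side [ 0.5165 -0.17    0.122 ] slope [ 0.003 -0.006]
side [ 0.5989 -0.1559  0.1219] slope [ 0.006 -0.002]
13.9417
```

All four caps now sit at 0.122 m and level, and the robot is clear of everything. Handing in.

```bash
python3 -c "
from cell import job
print(job.job_done())"
```

```text
the job is handed in; nothing more can be done
None
```

I found the loose cap (the one nearest the robot on its right, at about x 0.514, y -0.168), rocked it to about 0.2 rad, and pressed it home; all four caps then measured level at the same height, and I handed the job in at about 14 s, with no verdict returned and without measuring the pot and vials again.

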